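# Slide the yarn inspection board out over the ledge end

## Robot

A 6-joint arm with a two-finger parallel gripper is mounted at the origin on the work surface. World frame = base frame: x ahead of the robot, y to its left, z up, the work surface at z = 0. Lengths are in m, angles in rad, forces in N, time in s.
With the tool pointing down it reaches from about 0.35 to 0.925 m from the base axis. Payload 6.4 kg.
Tool frame: the origin (TCP) lies midway between the tips of the shut fingers; the grasp point (between the pads) lies 19 mm behind it (pinch_z is the distance from the TCP to the grasp point, in m); z points along the fingers, y is the line along which they close (so a half turn about z gives the same grasp; the last joint's range is limited). The gripper opens to 94 mm and grips with 3 to 60 N. Pads are 16 mm wide; open, the fingers measure 119 mm over their backs; the gripper's body (75 mm by 177 mm) begins 78 mm behind the grasp point.
Start: joints at [1.031, 0.245, 1.558, -0, 1.339, -0.174], TCP at [0.233, 0.607, 0.205] pointing down, gripper open.
Joint ranges: [-3.13, 3.13], [-1.02, 2.26], [0.13, 2.54], [-0.95, 4.09], [0.21, 2.88], [-2.74, 2.74]. Speed limits (rad/s): [2.57, 2.57, 3.14, 3.14, 3.14, 3.14].

## Interface

Orientations are given as a rotation vector (axis times angle).
In Python, from bench import * gives the robot as it stands.
- The arm moves only by the shell command python3 -m creep 'ROWS'. ROWS is JSON, a list of rows, each a list of 3 entries, a list of its own where there are three numbers: the shift along the tool's x, y, z in units of 0.1 m (1.0 is 0.1 m), then the turn about the tool's z in units of pi rad (1.0 is pi rad), then the closure, from -1 (fully open) to 1 (shut), so that 0 is half open. A call has 1 to 12 rows; each row is the pose to reach, as a shift and turn from the pose commanded when the call began, along the tool's axes at that moment, turning the shorter way round; what a row does not reach only later rows make up. A row lasts 1/10 s, in which the tool goes at most 50 mm and 8.59 degrees, less where a joint would pass 70% of its speed; a pose out of reach is approached as far as the arm can. A call with a number of a shift or a turn outside -1 to 1 is refused whole. A call with a gripper value outside its range is refused whole. The fingers move at their own pace and stop on an object; the grip force is fixed at half the most. Time passes only in rows, so rows that repeat a pose let the fingers close. It gives the time, the measured TCP pose, the force, the opening and the grip force at its end, in the units of the state.
- sense(): the state, without advancing time (a new reading comes with each control period).
- capture(name): name is "scene" or "top" or "wrist"; returns (picture, depth): 420x560x3 uint8, blue, green, red; 420x560 float32, m along the optical axis (not along the pixel's ray), 0 where there is no reading.
- camera_params(name): a dict with "vertical_fov" (degrees; the focal length in pixels is half the picture's height over the tangent of half this angle, whatever the lens; pixels are square), "cx", "cy" (the principal point, pixels), "rvec" (rotation vector, rad) and "tvec" (3), from world to camera coordinates, as OpenCV has them; the wrist camera has in their place "hand_eye" (4x4, takes a point from camera to tool coordinates, whose origin is the TCP and whose axes are the flange's). Camera axes: x right, y down, z forward; pixel columns grow to the right and rows downward; lengths in m; the calibration is good to about 2 mm. A picture is of the moment at which its call begins: read the wrist's pose just before it. camera_params takes no time and is no camera call.
- sign_off(): hands the job in; it is judged then, once.
The state is a dict: "clock": time; "qpos": joint angles; "joint_vel": joint speeds; "tau": joint torques, N m; "ee_pos": TCP position; "tcp_rot": TCP orientation; "contact_force": force on the tool from outside, world axes, zero at the start; "moment": the same for the moment, N m; "finger_gap": finger opening in m; "finger_force": force on a finger pad.
Only numpy, scipy, OpenCV 4.12 (cv2) and the standard library are available. Lean on these libraries where they do the work, as an engineer would, in place of code of your own. Each camera call takes 0.05 s, during which the arm holds its last target. There are 200 camera calls.

## Task

Push the black yarn inspection board along its ledge, toward the end of the ledge where the balance stands, until about 5 cm of the board sticks out past that end, so that its edge can be taken hold of later. Leave it lying flat on the ledge with its long side snug against the back rail. Only push it with the fingers: do not pinch it, lift it or let it fall, and do not disturb the other things around it.

Things in the scene. Friction and masses are not known exactly. Their poses are not given: they have to be found in the camera images.
- ledge: Low fixed grey-topped riser. Origin: at table level, mid-length. Its y axis runs along its length (360 mm, ends at y = +180 and -180 mm, both open); its x axis points away from the robot to the back rail (yaw within 0.18 rad). Top surface: 50 mm above the table, from x = -80 to +140 mm. Spools and a weight stand on it behind the rail, centred near x = 112 mm.
- board: Loose yarn inspection board: flat black plastic plate, 90 mm (its x) by 150 mm (its y) by 6 mm thick, 0.11 to 0.23 kg. Origin: centre of its underside. It starts flat on the ledge top, in front of the rail and not touching it, its y axis within 0.15 rad of the ledge's. Slides on dry friction; tips off the end if more than 75 mm sticks out.
- balance: White laboratory balance with a round steel pan, 200 x 170 mm and 64 mm high, fixed on the table beyond one end of the ledge (it may be either end), its nearer side 90 to 130 mm from that end. Origin: centre of its underside.
- rail_mid (a point): Red-painted back rail on the ledge top, straight along the whole length of the ledge, 10 mm thick and 16 mm high. This point: half-way along, at the foot of the face toward the robot, against which the board is to lie (ledge x = 68 mm, y = 0, z = 50 mm).
- end_left (a point): Point on the ledge's top surface at the rim of its end at ledge y = +180 mm (left as seen from the robot), 45 mm in front of the rail face (in line with the middle of the board once the board lies against the rail).
- end_right (a point): The same point at the other end, ledge y = -180 mm (right as seen from the robot).
- cone: Blue yarn cone, 90 mm wide and 97 mm tall, on the table beyond the ledge end that is away from the balance; leave alone. Origin: centre of its underside.
- spool_a: Grey thread spool, 34 mm wide and 48 mm tall, on the ledge behind the rail; leave alone. Origin: centre of its underside.
- spool_b: Blue thread spool, same size and place; leave alone. Origin: centre of its underside.
- weight: Brass knobbed weight, 28 mm wide and 42 mm tall, on the ledge behind the rail; leave alone. Origin: centre of its underside.
- mouse: Black computer mouse, 100 x 58 x 32 mm, on the table between robot and ledge, to the right; leave alone. Origin: centre of its underside.
- mug: White mug, 80 mm wide, 85 mm tall, on the table at the left; leave alone. Origin: centre of its underside.
- driver: Screwdriver lying on the table between robot and ledge, to the left; leave alone. Origin: under its middle.

How it is judged:
At the end, for the whole second after the job is handed in: The board lies flat and at rest on the ledge top, 35 to 65 mm of it sticking out past the end beside the balance, its middle within 7 mm of where it would be when touching the back rail, and its long side within 0.08 rad of the rail's direction (((y of balance in the frame of ledge above 0 m and y of board in the frame of ledge between 0.14 and 0.17 m) or (y of balance in the frame of ledge below 0 m and y of board in the frame of ledge between -0.17 and -0.14 m)) and x of board in the frame of ledge above 0.016 m and angle between the y axis of board and the y axis of ledge, either way round below 0.08 rad and angle between board's own z axis and vertical below 0.05 rad and height (world z) of board between 0.045 and 0.056 m and linear speed of board below 0.01 m/s).
It fails at once if the board is lifted clear of the ledge, or falls off it (height (world z) of board above 0.062 m or height (world z) of board below 0.035 m).
It fails at once if the board is tipped up by more than 0.2 rad (angle between board's own z axis and vertical above 0.2 rad).
It fails at once if a bystander (cone, spools, weight, mouse, mug, screwdriver) is shifted by more than 15 mm (distance of any of cone, spool_a, spool_b, weight, mouse, mug, driver from where it was at the start of the episode above 0.015 m).
It also fails if it takes over 54 s, if anything falls off the work surface, if the arm or the gripper's body presses on something with over 40 N, if the wrist force passes 120 N, or if a joint passes its speed limit or range.

## Working session

There is one attempt and no reset: what is moved stays moved. The work goes in short steps, Python scripts to look and compute and a shell command to move; the robot and the scene stay as the last step left them, time stands still between calls to the robot, and variables do not carry over. Pictures are saved under pics/ and viewed, at most 10 in all, crops included, and the job is handed in when it is done.

```bash
ls; mkdir -p pics; python3 - <<'E'
from bench import *
import cv2,numpy as np
s=sense();print({k:np.round(v,3).tolist() for k,v in s.items()})
for n in("top","scene"):
    p,d=capture(n);cv2.imwrite(f"pics/{n}0.png",p);np.save(f"{n}0.npy",d);print(n,camera_params(n))
E
```

```text
pics
{'clock': 0.0, 'qpos': [1.031, 0.246, 1.559, -0.0, 1.339, -0.174], 'joint_vel': [-0.002, -0.001, 0.001, -0.001, 0.003, 0.001], 'tau': [-0.001, -41.582, -31.461, 0.068, 0.033, -0.0], 'ee_pos': [0.232, 0.606, 0.204], 'tcp_rot': [-0.571, -3.089, 0.003], 'contact_force': [0.637, -0.42, -0.026], 'moment': [-0.079, 0.048, -0.036], 'finger_force': 0.0, 'finger_gap': 0.094}
top {'vertical_fov': 47.97408577585921, 'cx': 277.38730280620695, 'cy': 208.584286121593, 'rvec': array([ 2.13277382, -2.18431047,  0.12896434]), 'tvec': array([0.04059614, 0.52839419, 1.23488796])}
scene {'vertical_fov': 52.092821091302646, 'cx': 275.95576744923136, 'cy': 214.93581139920633, 'rvec': array([ 2.10022967,  1.10413905, -0.47758581]), 'tvec': array([-0.3408377 , -0.24713375,  1.51660003])}
```

View pics/top0.png

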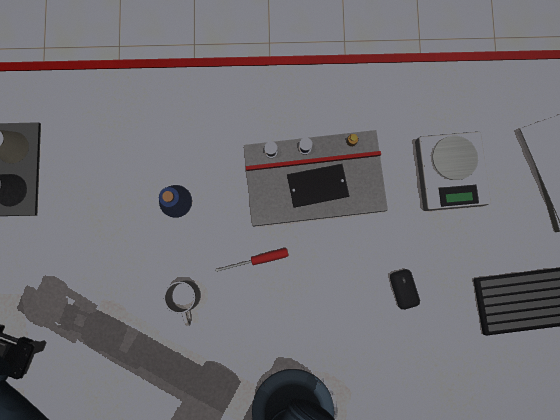

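View pics/scene0.png

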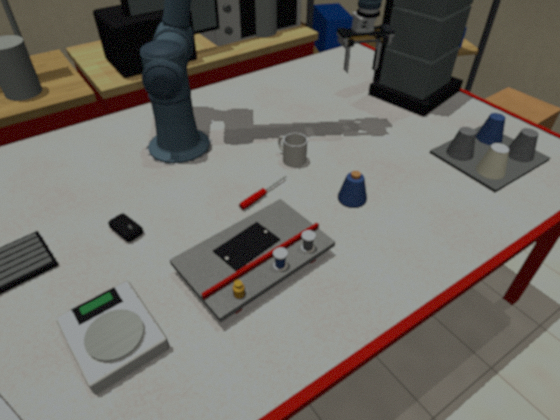

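The top view shows the ledge at about (245–386, 130–225) and the rail running (246,168)–(381,154). The board is at about (288–349, 165–207), the balance on the right (robot −y) and the cone at (175,200). I'll enlarge that area.

```bash
python3 - <<'E'
import cv2
p=cv2.imread("pics/top0.png")[120:235,235:395]
cv2.imwrite("pics/crop0.png",cv2.convertScaleAbs(cv2.resize(p,None,fx=5,fy=5,interpolation=cv2.INTER_CUBIC),alpha=1.6))
E
```

```text
(no output)
```

View pics/crop0.png

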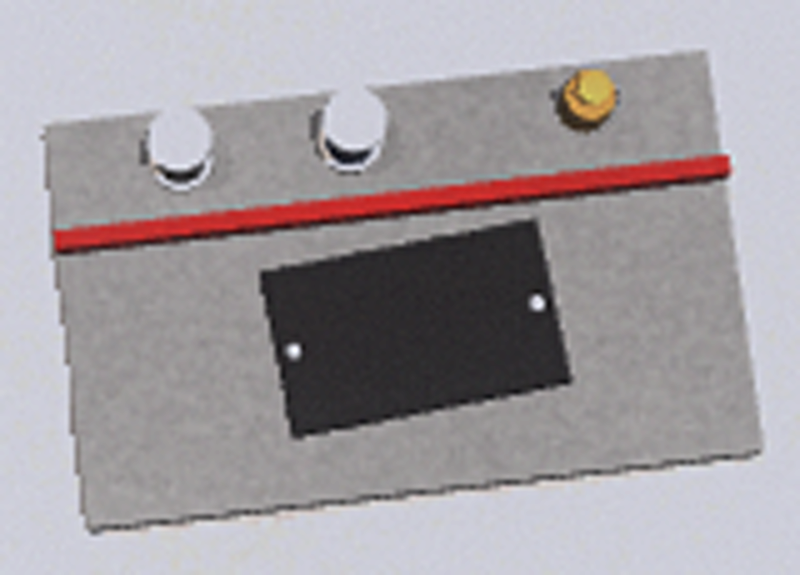

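The crop shows the ledge-top corners at (45,122), (706,50), (763,450) and (88,528). The board corners are at (261,270), (538,219), (572,381) and (295,437).

```bash
cat > geo.py <<'E'
from bench import *
import cv2,numpy as np
def world(uv,z,cam="top"):
    c=camera_params(cam);f=210/np.tan(np.radians(c["vertical_fov"]/2))
    R=cv2.Rodrigues(np.array(c["rvec"]))[0];o=-R.T@c["tvec"]
    uv=np.atleast_2d(uv).astype(float)
    r=np.c_[(uv-[c["cx"],c["cy"]])/f,np.ones(len(uv))]@R
    return (o+r*((z-o[2])/r[:,2])[:,None])[:,:2]
def fit(model,pts):  # rigid 2D: pts=R model+t -> origin,yaw
    mc,pc=model.mean(0),pts.mean(0);a,b=model-mc,pts-pc
    yaw=np.arctan2((a[:,0]*b[:,1]-a[:,1]*b[:,0]).sum(),(a*b).sum())
    o=pc-rot(yaw)@mc
    return o,yaw,np.abs((model-mc)@rot(yaw).T+pc-pts).max()
def rot(y): return np.array([[np.cos(y),-np.sin(y)],[np.sin(y),np.cos(y)]])
BM=np.array([[45,75],[45,-75],[-45,-75],[-45,75]])/1e3   # back-left, back-right, front-right, front-left
E
cat > l.py <<'E'
from geo import *
crop=lambda a:np.array(a)/5+[235,120]-.4
LM=np.array([[140,180],[140,-180],[-80,-180],[-80,180]])/1e3
lo,ly,e=fit(LM,world(crop([[45,122],[706,50],[763,450],[88,528]]),.05));print("ledge",lo,ly,e)
bo,by,e=fit(BM,world(crop([[261,270],[538,219],[572,381],[295,437]]),.056));print("board",bo,by,e)
print("board in ledge",rot(ly).T@(bo-lo),by-ly)
print("rail ends",[(rot(ly).T@(w-lo)) for w in world(crop([[56,252],[729,176]]),.05)])
np.save("ledge.npy",[*lo,ly])
for n,m in dict(board_corner=BM).items(): print((m@rot(by).T+bo).round(3), ((m@rot(by).T+bo-lo)@rot(ly)).round(3))
E
python3 l.py
python3 - <<'E'
from geo import *
s=sense();print(cv2.Rodrigues(s["tcp_rot"])[0].round(3))
E
```

```text
ledge [ 0.58046432 -0.07634372] 0.08899599629994681 0.000677767189575712
board [ 0.58695229 -0.08083375] 0.1684301382348395 0.000584138036071935
board in ledge [ 0.00606322 -0.0050489 ] 0.07943414193489268
rail ends [array([0.06877505, 0.18085257]), array([ 0.06922235, -0.18210254])]
[[ 0.619  0.001]
 [ 0.644 -0.147]
 [ 0.555 -0.162]
 [ 0.53  -0.014]] [[ 0.045  0.073]
 [ 0.057 -0.076]
 [-0.033 -0.083]
 [-0.045  0.066]]
[[-0.934  0.358 -0.001]
 [ 0.358  0.934 -0.001]
 [ 0.    -0.002 -1.   ]]
```

```bash
python3 -m creep '[[[-0.886,-0.70,0],0,-1],[[-0.886,-0.70,0],0,-1],[[-0.886,-0.70,0],0,-1]]'
python3 -m creep '[[[-0.886,-0.70,0],0,0],[[-0.886,-0.70,0],0,0],[[-0.886,-0.70,0],0,0]]'
python3 -m creep '[[[-0.886,-0.70,0],0,0],[[-0.886,-0.70,0],0,0],[[-0.886,-0.70,0],0,0]]'
python3 -m creep '[[[-0.886,-0.70,0],0,0],[[-0.886,-0.70,0],0,0],[[-0.886,-0.70,0],0,0]]'
python3 -m creep '[[[-0.886,-0.70,0],0,0],[[-0.886,-0.70,0],0,0],[[-0.886,-0.70,0],0,0]]'
python3 -m creep '[[[-0.886,-0.70,0],0,0],[[-0.886,-0.70,0],0,0],[[-0.886,-0.70,0],0,0]]'
python3 -m creep '[[[0,0,0],0.355,0],[[0,0,0],0.355,0],[[0,0,0],0.355,0],[[0,0,0],0.355,0],[[0,0,0],0.355,0],[[0,0,0],0.355,0],[[0,0,0],0.355,0],[[0,0,0],0.355,0],[[0,0,0],0.355,0],[[0,0,0],0.355,0]]'
cat > where.py <<'E'
from geo import *
lx,ly_,yaw=np.load("ledge.npy");s=sense();R=cv2.Rodrigues(s["tcp_rot"])[0]
L=np.eye(3);L[:2,:2]=rot(yaw)
q=L.T@(s["ee_pos"]-[lx,ly_,0]);print("t",s["clock"],"TCP in ledge mm",(q*1e3).round(1),"gap",s["finger_gap"],"F ledge",(L.T@s["contact_force"]).round(1))
print("tool axes in ledge (cols)\n",(L.T@R).round(3))
E
python3 where.py
```

```text
clock: 0.4
ee_pos: [0.2915, 0.5069, 0.2047]
tcp_rot: [-0.576, -3.088, 0.003]
contact_force: [1.7, 1.5, 0.4]
finger_gap: 0.094
finger_force: 0.0
clock: 0.7
ee_pos: [0.3493, 0.4102, 0.2051]
tcp_rot: [0.577, 3.088, -0.001]
contact_force: [0.2, 1.2, -1.0]
finger_gap: 0.0736
finger_force: 0.0
clock: 1.0
ee_pos: [0.4071, 0.3136, 0.2054]
tcp_rot: [0.577, 3.088, -0.0]
contact_force: [-0.2, 0.5, -1.3]
finger_gap: 0.0498
finger_force: 0.0
clock: 1.3
ee_pos: [0.4648, 0.2168, 0.2055]
tcp_rot: [0.576, 3.088, 0.0]
contact_force: [0.2, 0.3, 0.6]
finger_gap: 0.0472
finger_force: 0.0
clock: 1.6
ee_pos: [0.5225, 0.12, 0.2055]
tcp_rot: [0.576, 3.088, 0.0]
contact_force: [-0.1, -0.5, -0.9]
finger_gap: 0.0472
finger_force: 0.0
clock: 1.9
ee_pos: [0.5802, 0.0231, 0.2053]
tcp_rot: [0.575, 3.088, 0.0]
contact_force: [-0.6, 0.7, -0.1]
finger_gap: 0.0468
finger_force: 0.0
clock: 2.9
ee_pos: [0.5784, 0.0262, 0.2053]
tcp_rot: [-2.116, -2.321, -0.0]
contact_force: [-0.7, 0.5, 0.2]
finger_gap: 0.0469
finger_force: 0.0
t 2.9 TCP in ledge mm [  7.1 102.3 205.3] gap 0.04691601306094058 F ledge [-0.7  0.6  0.2]
tool axes in ledge (cols)
 [[-0.004  1.    -0.   ]
 [ 1.     0.004  0.001]
 [ 0.001 -0.    -1.   ]]
```

```bash
python3 -m creep '[[[0,0,0.5],0,0],[[0,0,0.9],0,0],[[0,0,1],0,0],[[0,0,1],0,0]]' >/dev/null
python3 -m creep '[[[0,0,0.25],0,0],[[0,0,0.42],0,0],[[0,0,0.42],0,0]]'
python3 -m creep '[[[0,0,0.05],0,0],[[0,0,0.1],0,0],[[0,0,0.1],0,0],[[0,0,0.1],0,0]]'
python3 where.py; python3 - <<'E'
from geo import *
p,d=capture("wrist");cv2.imwrite("pics/w1.png",p)
E
```

```text
clock: 3.6
ee_pos: [0.5788, 0.0248, 0.0638]
tcp_rot: [-2.119, -2.319, 0.0]
contact_force: [-1.0, -0.3, 0.1]
finger_gap: 0.0471
finger_force: 0.0
clock: 4.0
ee_pos: [0.5791, 0.0246, 0.0541]
tcp_rot: [2.119, 2.318, 0.001]
contact_force: [0.5, -0.3, 0.4]
finger_gap: 0.0473
finger_force: 0.0
t 4.0 TCP in ledge mm [  7.6 100.7  54.1] gap 0.04733164471280728 F ledge [ 0.5 -0.3  0.4]
tool axes in ledge (cols)
 [[-0.001  1.     0.001]
 [ 1.     0.001 -0.   ]
 [-0.     0.001 -1.   ]]
```

View pics/w1.png

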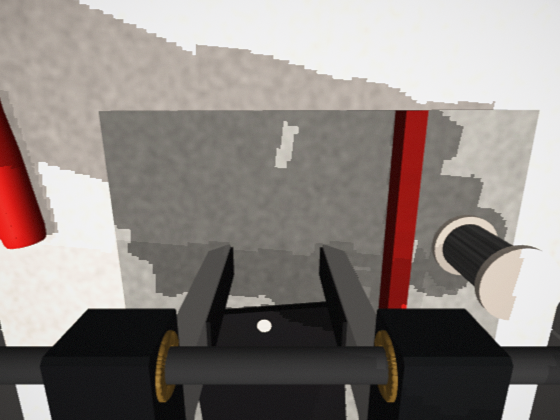

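The wrist view shows the fingertips at (232,250) and (322,250). The board's end edge is at row ~310, ahead of them toward −y, and the path is clear. I'll lower slightly, then push.

```bash
python3 -m creep '[[[0,0,0.015],0,0],[[-0.1,0,0.015],0,0],[[-0.2,0,0.015],0,0],[[-0.27,0,0.015],0,0],[[-0.34,0,0.015],0,0],[[-0.42,0,0.015],0,0],[[-0.5,0,0.015],0,0],[[-0.58,0,0.015],0,0],[[-0.66,0,0.015],0,0],[[-0.74,0,0.015],0,0],[[-0.82,0,0.015],0,0]]'
python3 where.py
python3 -m creep '[[[-0.08,0,0],0,0],[[-0.16,0,0],0,0],[[-0.24,0,0],0,0],[[-0.32,0,0],0,0],[[-0.4,0,0],0,0],[[-0.48,0,0],0,0],[[-0.56,0,0],0,0],[[-0.64,0,0],0,0],[[-0.7,0,0],0,0],[[-0.74,0,0],0,0],[[-0.74,0,0],0,0]]'
python3 where.py
python3 - <<'E'
from geo import *
p,d=capture("top");cv2.imwrite("pics/top1.png",p)
cv2.imwrite("pics/crop1.png",cv2.convertScaleAbs(cv2.resize(p[120:235,265:425],None,fx=5,fy=5,interpolation=cv2.INTER_CUBIC),alpha=1.6))
E
```

```text
clock: 5.15
ee_pos: [0.5861, -0.0577, 0.052]
tcp_rot: [-2.12, -2.319, 0.0]
contact_force: [0.1, 1.3, 0.0]
finger_gap: 0.0468
finger_force: 0.5
t 5.15 TCP in ledge mm [ 7.3 18.1 52. ] gap 0.0468155499542446 F ledge [0.2 1.3 0. ]
tool axes in ledge (cols)
 [[-0.001  1.    -0.   ]
 [ 1.     0.001  0.   ]
 [ 0.    -0.    -1.   ]]
clock: 6.25
ee_pos: [0.5928, -0.1314, 0.052]
tcp_rot: [2.12, 2.318, -0.0]
contact_force: [-0.2, 1.0, -0.6]
finger_gap: 0.0466
finger_force: 0.0
t 6.25 TCP in ledge mm [  7.3 -56.   52. ] gap 0.046558114771392635 F ledge [-0.1  1.  -0.6]
tool axes in ledge (cols)
 [[-0.     1.     0.   ]
 [ 1.     0.    -0.001]
 [-0.001  0.    -1.   ]]
```

View pics/crop1.png

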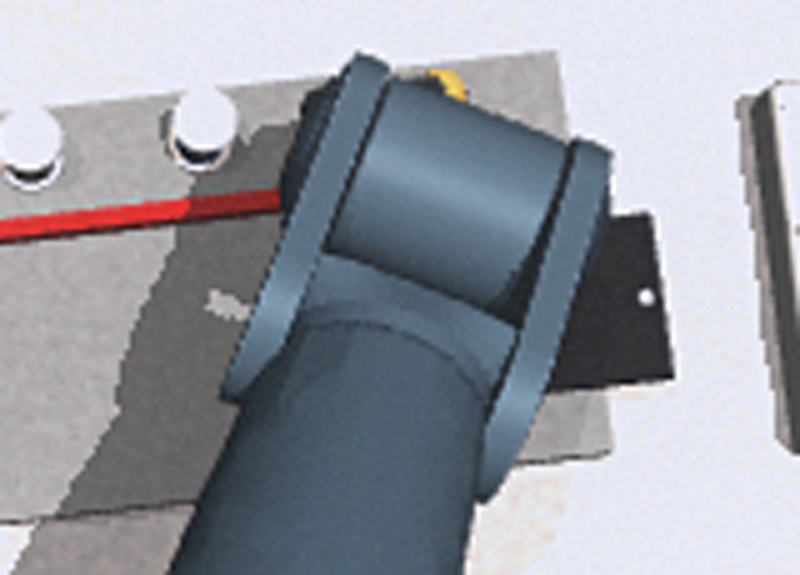

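The board has moved right. Its visible end corners are at (651,213) and (675,379) in the crop, about square to the ledge.

```bash
python3 - <<'E'
from geo import *
lx,ly_,yaw=np.load("ledge.npy")
w=(world(np.array([[651,213],[675,379]])/5+[265,120]-.4,.056)-[lx,ly_])@rot(yaw);print(w)
d=w[0]-w[1];a=np.arctan2(d[1],d[0]);print("yaw",a,"centre",w.mean(0)+rot(a)@[0,.075])
E
```

```text
[[ 0.04367865 -0.21591649]
 [-0.04623299 -0.21579631]]
yaw -0.0013366649915553805 centre [-0.00117692 -0.14085647]
```

```bash
python3 -m creep '[[[-0.06,0,0],0,0],[[-0.11,0,0],0,0],[[-0.14,0,0],0,0],[[-0.14,0,0],0,0],[[0.0,0,0],0,0],[[0.05,0,0],0,0],[[0.05,0,-0.3],0,0],[[0.05,0,-0.6],0,0],[[0.05,0,-0.6],0,0]]'
python3 where.py
python3 -m creep '[[[-0.2,-0.3,0],0.05,0],[[-0.5,-0.6,0],0.1,0],[[-0.8,-0.77,0],0.15,0],[[-0.99,-0.77,0],0.2,0],[[-0.99,-0.77,0],0.25,0],[[-0.99,-0.77,0],0.3,0],[[-0.99,-0.77,0],0.35,0],[[-0.99,-0.77,0],0.4,0],[[-0.99,-0.77,0],0.45,0],[[-0.99,-0.77,0],0.5,0],[[-0.99,-0.77,0],0.5,0],[[-0.99,-0.77,0],0.5,0]]'
python3 where.py
```

```text
clock: 7.2
ee_pos: [0.5952, -0.126, 0.1168]
tcp_rot: [2.113, 2.314, 0.005]
contact_force: [0.2, -0.5, 0.9]
finger_gap: 0.047
finger_force: 0.0
t 7.2 TCP in ledge mm [ 10.2 -50.8 116.8] gap 0.04700319879847024 F ledge [ 0.1 -0.5  0.9]
tool axes in ledge (cols)
 [[-0.002  1.     0.008]
 [ 1.     0.002 -0.004]
 [-0.004  0.008 -1.   ]]
clock: 8.4
ee_pos: [0.5239, -0.2304, 0.1109]
tcp_rot: [-3.137, -0.142, 0.002]
contact_force: [-0.2, 0.6, 0.0]
finger_gap: 0.047
finger_force: 0.0
t 8.4 TCP in ledge mm [ -70.  -148.4  110.9] gap 0.04704066148331727 F ledge [-0.1  0.6  0. ]
tool axes in ledge (cols)
 [[ 1.     0.002 -0.001]
 [ 0.002 -1.     0.001]
 [-0.001 -0.001 -1.   ]]
```

```bash
python3 -m creep '[[[0,0,0.3],0,0],[[0,0,0.5],0,0],[[0,0,0.57],0,0],[[0,0,0.585],0,0],[[0,0,0.585],0,0]]' | head -2
python3 where.py
python3 -m creep '[[[0.06,0,0],0,0],[[0.11,0,0],0,0],[[0.15,0,0],0,0],[[0.19,0,0],0,0],[[0.23,0,0],0,0],[[0.27,0,0],0,0],[[0.31,0,0],0,0],[[0.34,0,0],0,0],[[0.36,0,0],0,0],[[0.36,0,0],0,0]]'
python3 where.py
python3 - <<'E'
from geo import *
p,d=capture("top")
cv2.imwrite("pics/crop2.png",cv2.convertScaleAbs(cv2.resize(p[120:235,265:425],None,fx=5,fy=5,interpolation=cv2.INTER_CUBIC),alpha=1.6))
E
```

```text
clock: 8.9
ee_pos: [0.5248, -0.2314, 0.0539]
t 8.9 TCP in ledge mm [ -69.3 -149.5   53.9] gap 0.047036086521006784 F ledge [-0.3 -0.9  0.1]
tool axes in ledge (cols)
 [[ 1.     0.001  0.001]
 [ 0.001 -1.    -0.   ]
 [ 0.001  0.    -1.   ]]
clock: 9.9
ee_pos: [0.5606, -0.228, 0.0534]
tcp_rot: [3.138, 0.141, 0.001]
contact_force: [-0.2, 0.5, 0.3]
finger_gap: 0.047
finger_force: 0.0
t 9.9 TCP in ledge mm [ -33.2 -149.2   53.4] gap 0.047039321952216405 F ledge [-0.2  0.6  0.3]
tool axes in ledge (cols)
 [[ 1.     0.001  0.001]
 [ 0.001 -1.    -0.   ]
 [ 0.001  0.    -1.   ]]
```

View pics/crop2.png

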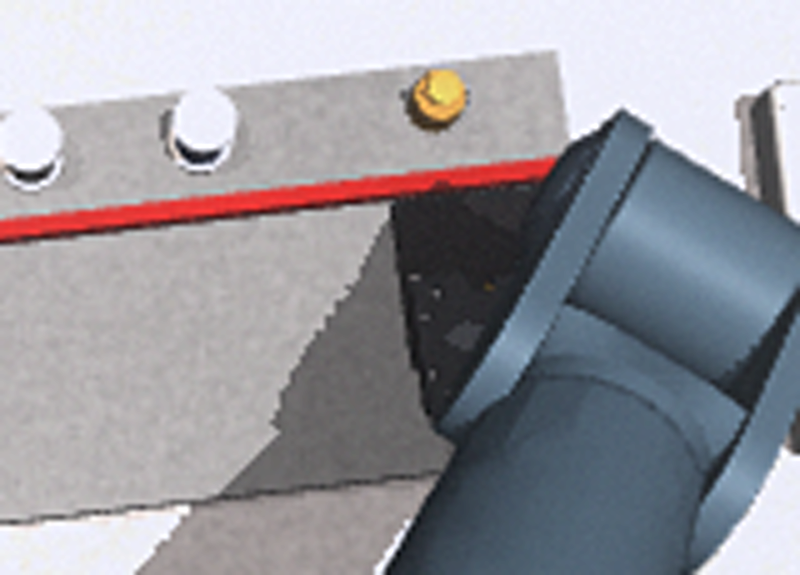

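The board's left end runs from (392,203) to about (430,415), with its back-left corner about at the rail. I'll nudge it the last few mm while watching the force.

```bash
python3 -m creep '[[[0.01,0,0],0,0],[[0.015,0,0],0,0],[[0.015,0,0],0,0]]' | grep -E 'ee_pos|contact'
python3 where.py | head -1
python3 -m creep '[[[0.01,0,0],0,0],[[0.015,0,0],0,0],[[0.015,0,0],0,0]]' | grep -E 'ee_pos|contact'
python3 where.py|head -1
```

```text
ee_pos: [0.5617, -0.2278, 0.0533]
contact_force: [-0.3, -0.0, 1.2]
t 10.25 TCP in ledge mm [ -32.2 -149.2   53.3] gap 0.04686704730850421 F ledge [-0.3 -0.   1.2]
ee_pos: [0.5625, -0.2278, 0.0533]
contact_force: [-5.3, -1.0, 1.7]
t 10.55 TCP in ledge mm [ -31.3 -149.3   53.3] gap 0.04701422484372269 F ledge [-5.4 -0.6  1.7]
```

```bash
python3 -m creep '[[[0.01,0,0],0,0],[[0.01,0,0],0,0]]' | grep -E 'contact'
python3 where.py | head -1
python3 -m creep '[[[-0.1,0,0],0,0],[[-0.3,0,0],0,0],[[-0.3,0,-0.4],0,0],[[-0.6,0,-0.8],0,0],[[-1,0,-1],0,0],[[-1,0,-1],0,0]]' | grep ee_pos
python3 -m creep '[[[-0.3,-0.4,0],0,0],[[-0.6,-0.8,0],0,0],[[-0.6,-1,0],0,0],[[-0.6,-1,0],0,0]]' | grep ee_pos
python3 - <<'E'
from geo import *
p,d=capture("top")
cv2.imwrite("pics/crop3.png",cv2.convertScaleAbs(cv2.resize(p[120:235,265:425],None,fx=5,fy=5,interpolation=cv2.INTER_CUBIC),alpha=1.6))
E
```

```text
contact_force: [-8.4, -1.9, 2.7]
t 10.75 TCP in ledge mm [ -31.1 -149.3   53.2] gap 0.0469129628036847 F ledge [-8.6 -1.1  2.7]
ee_pos: [0.4642, -0.2379, 0.1572]
ee_pos: [0.3955, -0.1404, 0.1527]
```

View pics/crop3.png

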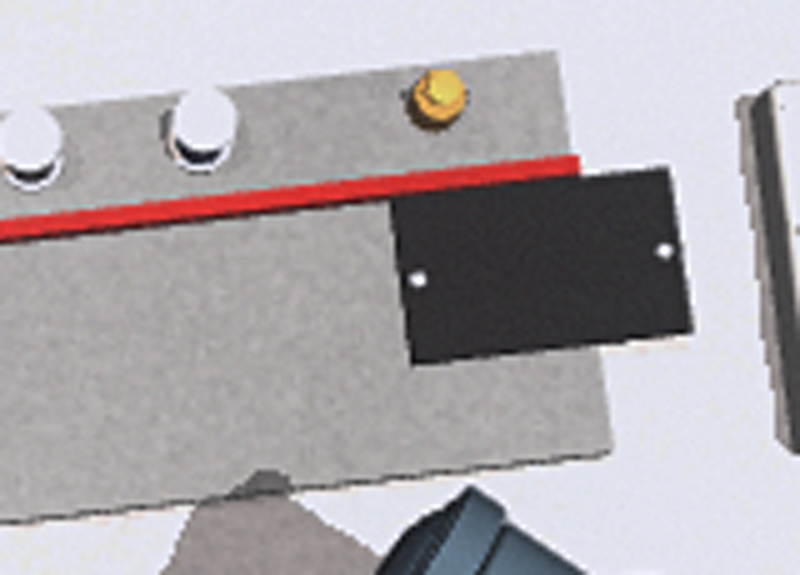

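The board lies flat against the rail and sticks out past the right end. Its corners are at (391,200), (668,168), (693,333) and (412,365).

```bash
python3 - <<'E'
from geo import *
lx,ly_,yaw=np.load("ledge.npy")
w=(world(np.array([[391,200],[668,168],[693,333],[412,365]])/5+[265,120]-.4,.056)-[lx,ly_])@rot(yaw)
o,y,e=fit(BM,w);print(o,y,e)
if -.166<o[1]<-.144 and o[0]>.0175 and abs(y)<.06: print(sign_off())
E
```

```text
[ 0.02178489 -0.15383582] 0.0017930324544526601 0.0005478998162288251
the job is handed in; nothing more can be done
None
```

The board lies flat against the back rail, square to it within about 0.002 rad. About 49 mm of it sticks out past the balance end of the ledge by my last camera measurement, and the job is handed in.

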